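# Pack up the shogi piece cabinet and hang its lift-off door

### The arm

A 6-joint arm with a two-finger parallel gripper is mounted at the origin on the work surface. World frame = base frame: x ahead of the robot, y to its left, z up, the work surface at z = 0. Lengths are in m, angles in rad, forces in N, time in s.
With the tool pointing down it reaches from about 0.3 to 0.775 m from the base axis. Payload 14.6 kg.
Tool frame: the origin (TCP) lies at the very end of the fingers, on their centre line; the grasp point (between the pads) lies 19 mm behind it; z points along the fingers, y is the line along which they close (so a half turn about z gives the same grasp; the last joint's range is limited). The gripper opens to 94 mm and grips with 3 to 60 N. Pads are 16 mm wide; open, the fingers measure 119 mm over their backs; the gripper's body (75 mm by 177 mm) begins 78 mm behind the grasp point.
Start: joints at [1.053, 0.3, 1.521, -0, 1.321, -0.067], TCP at [0.24, 0.495, 0.205] pointing down, gripper open.
Joint ranges: [-3.03, 3.03], [-0.79, 2.21], [0.23, 2.52], [-1.04, 4.18], [0, 3.07], [-2.55, 2.55]. Speed limits (rad/s): [2.22, 2.22, 2.57, 3.14, 3.14, 3.14].

### API

Orientations are given as [roll, pitch, yaw] about the fixed x, y, z axes, in that order (R = Rz(yaw) Ry(pitch) Rx(roll)).
In Python, from station import ctrl gives the robot as it stands.
- The arm moves only by the shell command python3 -m pendant 'ROWS' [OPENING] [FORCE]. ROWS is JSON, a list of rows, each a list of 2 entries, a list of its own where there are three numbers: the shift along the world's x, y, z in cm, then the turn about the world's z in rad. A call has 1 to 20 rows; each row shifts and turns the commanded pose from where the row before left it; what a row does not reach is not made up. A row lasts 1/12 s, in which the tool goes at most 41.7 mm and 7.16 degrees, less where a joint would pass 70% of its speed; a pose out of reach is approached as far as the arm can. A call is refused whole if a number of a shift passes 4.17 or a number of a turn 0.125, either way. A call with a gripper value outside its range is refused whole. OPENING is the opening, from 0 (shut) to 1 (fully open), set as the call begins (- or left out, the last holds). The fingers move at their own pace and stop on an object; FORCE is the grip in N (left out, the last holds). Time passes only in rows, so rows that do not move let the fingers close. It gives the time, the measured TCP pose, the force, the opening and the grip force at its end, in the units of the state.
- ctrl.get_obs(): the state, without advancing time (a new reading comes with each control period).
- ctrl.camera(name): name is "side" or "top" or "wrist"; returns a dict with "color" (420x560x3 uint8, red, green, blue), "intrinsics" (3x3 intrinsics, pixels), "camera_from_world" (4x4, takes a point from world to camera coordinates). Camera axes: x right, y down, z forward; pixel columns grow to the right and rows downward; lengths in m; the calibration is good to about 2 mm. A picture is of the moment at which its call begins. There is no depth.
- ctrl.hand_in(): hands the job in; it is judged then, once.
The state is a dict: "time_s": time; "qpos": joint angles; "joint_vel": joint speeds; "tau": joint torques, N m; "ee_pos": TCP position; "eef_rot": TCP orientation; "force": force on the tool from outside, world axes, zero at the start; "moment": the same for the moment, N m; "grip_width": finger opening in m; "grip_force": force on a finger pad.
Only numpy, scipy, OpenCV 4.12 (cv2) and the standard library are available. Lean on these libraries where they do the work, as an engineer would, in place of code of your own. Each camera call takes 0.05 s, during which the arm holds its last target. There are 200 camera calls.

### The job

Pack up the shogi corner: put every big shogi piece that is on the table into the cabinet's open drawer, then push the drawer fully home until it seats at its catch. Then lift the cabinet's door leaf out of its stand, hang it with both hinge sockets fully down on the two upright pintles, and swing it shut against the cabinet. Never let the door leaf fall over, and leave the other things on the table where they stand.

Things in the scene. Friction and masses are not known exactly. Their poses are not given: they have to be found in the camera images.
- piece1: flat tapered pentagonal boxwood shogi piece, loose, up to five of them (some may be absent: None). 48 long (its x, pointed end at +x), 42 wide across the flat sides (its y; 42 at the base, 39 at the shoulder 36 further on), 14 thick, 22 g. Origin: centre of its underside, z up as it lies.
- piece2: flat tapered pentagonal boxwood shogi piece, loose, up to five of them (some may be absent: None). 48 long (its x, pointed end at +x), 42 wide across the flat sides (its y; 42 at the base, 39 at the shoulder 36 further on), 14 thick, 22 g. Origin: centre of its underside, z up as it lies.
- piece3: flat tapered pentagonal boxwood shogi piece, loose, up to five of them (some may be absent: None). 48 long (its x, pointed end at +x), 42 wide across the flat sides (its y; 42 at the base, 39 at the shoulder 36 further on), 14 thick, 22 g. Origin: centre of its underside, z up as it lies.
- piece4: flat tapered pentagonal boxwood shogi piece, loose, up to five of them (some may be absent: None). 48 long (its x, pointed end at +x), 42 wide across the flat sides (its y; 42 at the base, 39 at the shoulder 36 further on), 14 thick, 22 g. Origin: centre of its underside, z up as it lies.
- piece5: flat tapered pentagonal boxwood shogi piece, loose, up to five of them (some may be absent: None). 48 long (its x, pointed end at +x), 42 wide across the flat sides (its y; 42 at the base, 39 at the shoulder 36 further on), 14 thick, 22 g. Origin: centre of its underside, z up as it lies.
- cabinet: fixed light-wood piece cabinet, 200 deep (x) x 230 wide (y) x 130 high; place and yaw vary. Origin: centre of its underside; front face at its x = -100, looking along its -x. Drawer in the upper part, empty space below. The door's stop strip, 6 proud, is at the -y edge of the front. The top is solid: only the drawn-out part of the drawer is open from above.
- drawer (a joint): how far the drawer is out (m): 0 = home, front flush with the cabinet's; 0.145 = fully out; starts at 0.125 to 0.140. Slides along the cabinet's x with about 1 N friction; a sprung catch resists from 12 to 6 mm before home (3 to 5 N in all), then draws it home. No handle: push on its front.
- drawer_floor (a point): centre of the drawer's inner floor, moves with the drawer; axes as the cabinet's. Inner space 154 (x) x 178 (y), walls 42 high above the floor, floor at 75 over the table. Front wall 10 thick, the others 6.
- drawer_front (a point): middle of the top edge of the drawer front's outer face (at 117 over the table), axes as the cabinet's. The front is 190 wide, 48 high.
- stand: fixed dark-wood stand in which the door leaf is parked upright: base 90 x 110 x 10 high, two rails along its y, 32 high above the base, with a 15 wide slot between them. Origin: centre of its underside; slot along its y.
- leaf: lift-off door leaf, loose, wood, 140 to 260 g: panel 12 thick (its x), 200 wide (its y), 118 high (z). Origin: centre of the panel's lower edge (below its centre of mass). Iron hinge sockets at its +y end. Parked upright in the stand, lower edge 10 over the table; hung, also 10. Hung and shut, its axes are the cabinet's; it opens by swinging its -y end out to the cabinet's -x.
- socket_low (a point): lower hinge socket of the leaf: centre of its lower mouth, at (0, 112, 20) in the leaf's frame; an upright open tube, outer diameter 17, bore 10, 15 high.
- socket_high (a point): upper hinge socket, the same, at (0, 112, 85) in the leaf's frame. The hung leaf turns easily and stays where left. Shut, it has only 6 behind it, no room for a finger: hang it well open (90 degrees open = cabinet's yaw minus 90 degrees), let go, and push it shut on its outer face.
- pintle_low (a point): lower pintle of the cabinet: foot of the pin, on the bracket where the socket comes to rest, at (-112, 107, 30) in the cabinet's frame. Upright pin, diameter 7, 16 high, its last 5 tapered to diameter 3.
- pintle_high (a point): upper pintle, the same, straight above at (-112, 107, 95) in the cabinet's frame, on a round bracket 6 thick. Bring the leaf in level with its sockets 20 to 40 over their seats: the lower socket then passes below the upper pintle.
- bell: bronze bell weight, bystander, loose, diameter 36, 45 high; origin under its centre
- sake: stoneware sake bottle, bystander, loose, diameter 80, 165 high; origin under its centre
- cup: stoneware sake cup, bystander, loose, diameter 52, 42 high; origin under its centre
- horn_case: horn piece case, bystander, loose, 89 x 64 x 44 high; origin under its centre
- music_box: hand-cranked tin music box, bystander, loose, 90 (x) x 120 (y) x 67 high with a crank at its -y side reaching 108 from its centre; origin under its centre

How it is judged:
By the outcome, as a careful person would: the job done as asked, in the order asked, and still so for the second after the job is handed in, with the robot touching nothing.
Of piece1, piece2, piece3, piece4, piece5 only 3 to 5 are there at a start; the rules pass over those that are not, and their reading is None.
At some moment in a run one of piece1, piece2, piece3, piece4, piece5 may be knocked a few centimetres aside while the robot is not near it.
It also fails if it takes over 208 s, if anything falls off the work surface, if the arm or the gripper's body presses on something with over 40 N, if the wrist force passes 120 N, or if a joint passes its speed limit or range.

## Working session

There is one attempt and no reset: what is moved stays moved. The work goes in short steps, Python scripts to look and compute and a shell command to move; the robot and the scene stay as the last step left them, time stands still between calls to the robot, and variables do not carry over. Pictures are saved under pics/ and viewed, at most 14 in all, crops included, and the job is handed in when it is done.

```bash
ls; mkdir -p pics; python3 - <<'E'
from station import ctrl
import cv2,numpy as np
o=ctrl.get_obs(); print(o['time_s'],o['ee_pos'],o['eef_rot'],o['grip_width'])
for n in ['top','side']:
    c=ctrl.camera(n); cv2.imwrite(f'pics/{n}0.png',c['color'][:,:,::-1])
    np.savez(f'{n}0.npz',**c); print(n,c['intrinsics'].tolist(),np.round(c['camera_from_world'],4).tolist())
E
```

```text
pics
0.0 [0.23949506 0.49483278 0.20488853] [-3.14045298e+00 -6.97879938e-05  2.69083619e+00] 0.09388684250975525
top [[384.18075327032847, 0.0, 282.5717830484918], [0.0, 384.18075327032847, 213.41220169958345], [0.0, 0.0, 1.0]] [[0.0135, -0.9999, -0.0001, 0.025], [-0.9946, -0.0134, -0.1034, 0.5364], [0.1034, 0.0015, -0.9946, 1.0914], [0.0, 0.0, 0.0, 1.0]]
side [[410.7925995014446, 0.0, 271.2831688248273], [0.0, 410.7925995014446, 206.76424990933484], [0.0, 0.0, 1.0]] [[0.7804, -0.6252, 0.0066, -0.3987], [-0.3947, -0.5008, -0.7703, 0.3233], [0.485, 0.5986, -0.6376, 1.0542], [0.0, 0.0, 0.0, 1.0]]
```

View pics/top0.png

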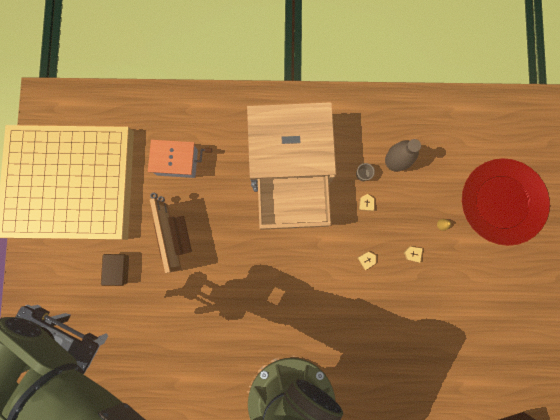

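View pics/side0.png

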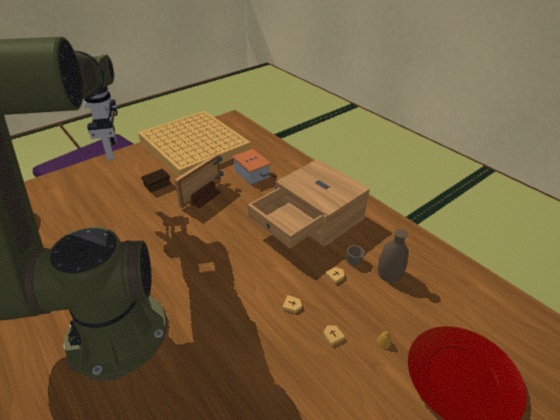

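Top view: three pieces at about (367,203), (368,260), (414,254); cabinet top (248-334, 103-177), drawer below it; leaf/stand at (165,235), with the sockets at its upper end (155,197). The side view agrees.

```bash
cat > h.py <<'E'
import numpy as np,cv2
def load(n): 
    d=np.load(n); return {k:d[k] for k in d}
def ray(c,uv):
    uv=np.atleast_2d(np.asarray(uv,float)); T=c['camera_from_world']; R=T[:3,:3]; t=T[:3,3]
    d=np.c_[uv,np.ones(len(uv))]@np.linalg.inv(c['intrinsics']).T@R
    return -R.T@t,d
def plane(c,uv,z):
    o,d=ray(c,uv); s=(z-o[2])/d[:,2]; return (o+s[:,None]*d)[:,:2]
def proj(c,P):
    P=np.atleast_2d(P); T=c['camera_from_world']; q=(P@T[:3,:3].T+T[:3,3])@c['intrinsics'].T; return q[:,:2]/q[:,2:]
def pieces(c,z=.014):
    h=cv2.cvtColor(c['color'],cv2.COLOR_RGB2HSV); m=cv2.inRange(h,(15,60,150),(35,190,255))
    m=cv2.morphologyEx(m,cv2.MORPH_CLOSE,np.ones((5,5)))
    out=[]
    for k in cv2.findContours(m,0,cv2.CHAIN_APPROX_NONE)[0]:
        a=cv2.contourArea(k)
        if not 80<a<900: continue
        p=plane(c,k[:,0],z).astype(np.float32); M=cv2.moments((p*1000).reshape(-1,1,2)); ce=np.array([M['m10'],M['m01']])/M['m00']/1000
        A=M['m00']
        f=np.linalg.norm(p-ce,axis=1); tip=p[f.argmax()]
        out.append((ce,A,cv2.minAreaRect(p*1000),tip,k[:,0].mean(0)))
    return out
E
python3 - <<'E'
from h import *
np.set_printoptions(precision=4,suppress=True)
for n in ['top','side']:
    c=load(n+'0.npz')
    for ce,A,r,tip,u in pieces(c): print(n,u,ce,int(A),np.round(r[1],1),round(r[2],1))
c=load('top0.npz');im=c['color'][:,:,::-1]
a=cv2.resize(im[95:235,235:345],None,fx=4,fy=4,interpolation=cv2.INTER_CUBIC)
b=cv2.resize(im[185:285,140:200],None,fx=5,fy=5,interpolation=cv2.INTER_CUBIC)
o=np.zeros((560,745,3),np.uint8);o[:,:440]=a;o[:500,445:745]=b
cv2.imwrite('pics/crop1.png',o)
E
```

```text
top [275.9787 295.2979] [0.2994 0.0496] 1093 [33.2 46. ] 61.3
side [333.0392 332.9216] [ 0.4288 -0.3522] 1662 [46.9 43.3] 79.3
side [291.3542 302.5208] [ 0.4089 -0.2161] 1639 [43.8 47.6] 30.9
side [335.775 272.7  ] [ 0.5777 -0.2159] 1638 [42.  49.3] 84.8
side [282.472  215.2981] [0.6264 0.0575] 14342 [146.1 215.1] 4.0
side [433.36  107.312] [1.7365 0.2541] 12430 [223.2 174. ] 60.6
```

View pics/crop1.png

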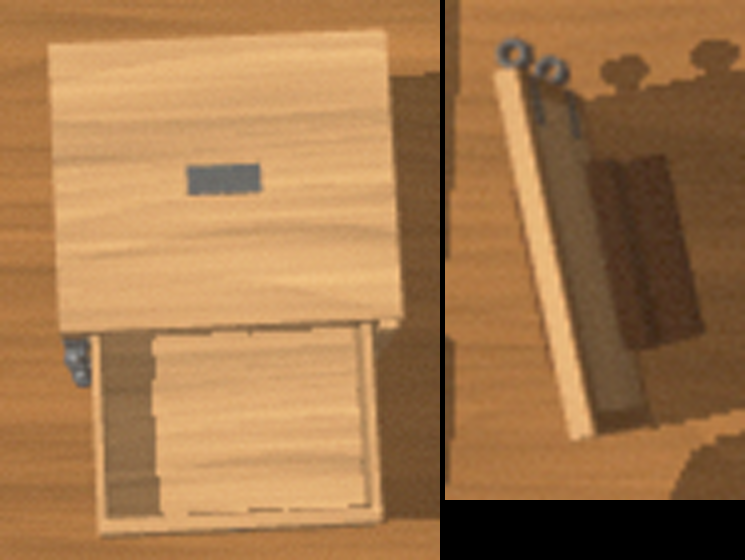

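Crop: cabinet top corners BL (62,332), BR (402,319), TL (48,45), TR (387,31); drawer front bottom edge (100,533)-(383,520); leaf top edge from (509,70) to (583,437), upper socket ring (514,53), pintles (75,360).

```bash
python3 - <<'E'
from h import *
np.set_printoptions(precision=4,suppress=True)
c=load('top0.npz'); s=load('side0.npz')
g=cv2.cvtColor(c['color'],cv2.COLOR_RGB2GRAY)
def sub(p,w=3): 
    p=np.array(p,np.float32).reshape(-1,1,2); return cv2.cornerSubPix(g,p,(w,w),(-1,-1),(3,50,.01))[:,0]
off=lambda P,f,o:(np.array(P,float)+.5)/f-.5+np.array(o)
cab=sub(off([(62,332),(402,319),(387,31),(48,45)],4,(235,95)))
W=plane(c,cab,.13); print(cab.tolist(),W, [np.linalg.norm(W[i]-W[i-1]) for i in range(4)])
for i,j in((0,3),(1,2)): d=W[j]-W[i]; print('yaw',np.arctan2(d[1],d[0]))
for i,j in((1,0),(2,3)): d=W[j]-W[i]; print('yaw',np.arctan2(d[1],d[0])-np.pi/2)
print('ctr',W.mean(0))
dr=sub(off([(100,533),(383,520)],4,(235,95))); D=plane(c,dr,.117); print('drfront',dr,D,D.mean(0))
lf=off([(497-445,77),(520-445,68),(595-445,431),(572-445,439)],5,(140,185)); L=plane(c,lf,.128); print('leaf',L)
so=off([(514-445,53)],5,(140,185)); print('sock top',plane(c,so,.110))
h=cv2.cvtColor(c['color'],cv2.COLOR_RGB2HSV)
for u in [(367,199),(368,258),(414,251)]: print(h[u[1]-4,u[0]-4],h[u[1],u[0]+4], plane(c,[u],.014))
# leaf mask top edge
m=np.zeros(g.shape,np.uint8);print([h[y,x].tolist() for x,y in((155,215),(160,235),(164,255),(162,215),(145,230))])
for z,n in((.0,'bell'),): 
    print('sake',plane(c,[(414,147)],.165),'cup',plane(c,[(366,172)],.042),'bell',plane(c,[(444,225)],.03),'horn',plane(c,[(113,268)],.044),'mb',plane(c,[(174,155)],.067))
E
```

```text
[[249.92820739746094, 177.6553192138672], [333.51617431640625, 176.74908447265625], [330.4419250488281, 101.66205596923828], [246.4463653564453, 105.49044799804688]] [[ 0.6203  0.1206]
 [ 0.6258 -0.1027]
 [ 0.8337 -0.0944]
 [ 0.8198  0.1345]] [np.float64(0.19998812548853723), np.float64(0.22336656726094503), np.float64(0.20809899808551677), np.float64(0.22931559575438934)]
yaw 0.06971025229463987
yaw 0.04006468520537593
yaw 0.024445993340517003
yaw 0.060606360154247696
ctr [0.7249 0.0145]
drfront [[259.372  227.7481]
 [329.9844 224.0111]] [[ 0.4875  0.0935]
 [ 0.5    -0.095 ]] [ 0.4937 -0.0007]
leaf [[0.5568 0.3853]
 [0.5618 0.3733]
 [0.3711 0.325 ]
 [0.3668 0.3368]]
sock top [[0.5724 0.383 ]]
[ 16 152 191] [ 21 128 239] [[ 0.5837 -0.2171]]
[ 20 128 235] [ 21 124 240] [[ 0.4102 -0.2184]]
[ 20 132 235] [ 21 126 237] [[ 0.4323 -0.3529]]
[[16, 124, 229], [16, 121, 231], [17, 120, 232], [15, 123, 114], [15, 156, 168]]
sake [[ 0.7    -0.3074]] cup [[ 0.6589 -0.2088]] bell [[ 0.5084 -0.436 ]] horn [[0.3727 0.5098]] mb [[0.6955 0.3445]]
```

```bash
cat >> h.py <<'E'
def pieces(c,z=.014):
    h=cv2.cvtColor(c['color'],cv2.COLOR_RGB2HSV); m=cv2.inRange(h,(18,60,205),(26,160,255))
    m=cv2.morphologyEx(m,cv2.MORPH_CLOSE,np.ones((5,5)))
    out=[]
    for k in cv2.findContours(m,0,cv2.CHAIN_APPROX_NONE)[0]:
        if not 80<cv2.contourArea(k)<900: continue
        p=plane(c,k[:,0],z).astype(np.float32); M=cv2.moments((p*1000).reshape(-1,1,2)); ce=np.array([M['m10'],M['m01']])/M['m00']/1000
        r=cv2.minAreaRect(p*1000)
        mm=np.zeros(m.shape,np.uint8); cv2.drawContours(mm,[k],-1,1,-1); q=plane(c,np.argwhere(mm)[:,::-1],z)-ce
        best=[]
        for i in range(4):
            t=np.radians(r[2]+90*i); u=np.array([np.cos(t),np.sin(t)]); best.append(((q@u)**3).mean()/((q@u)**2).mean()**1.5); 
        i=int(np.argmax(best)); t=np.radians(r[2]+90*i); t=(t+np.pi)%(2*np.pi)-np.pi
        cl=(t+np.pi/2)%np.pi
        out.append(dict(px=k[:,0].mean(0).round(1),xy=ce.round(4),area=int(M['m00']),rect=np.round(r[1],1),tip=round(t,2),close=round(cl,3)))
    return out
E
python3 - <<'E'
from h import *
for n in ['top','side']:
    for p in pieces(load(n+'0.npz')): print(n,p)
c=load('top0.npz');im=c['color'][:,:,::-1]
cv2.imwrite('pics/crop2.png',cv2.resize(im[185:275,350:450],None,fx=6,fy=6,interpolation=cv2.INTER_CUBIC))
E
```

```text
top {'px': array([367.2, 259.8]), 'xy': array([ 0.4051, -0.2159]), 'area': 1516, 'rect': array([39.8, 45.6]), 'tip': np.float64(-0.98), 'close': np.float64(0.59)}
top {'px': array([414. , 253.7]), 'xy': array([ 0.4244, -0.3513]), 'area': 1481, 'rect': array([46.2, 40. ]), 'tip': np.float64(1.44), 'close': np.float64(3.013)}
top {'px': array([366.6, 202.9]), 'xy': array([ 0.5731, -0.2155]), 'area': 1468, 'rect': array([41.3, 45.2]), 'tip': np.float64(-0.01), 'close': np.float64(1.56)}
```

View pics/crop2.png

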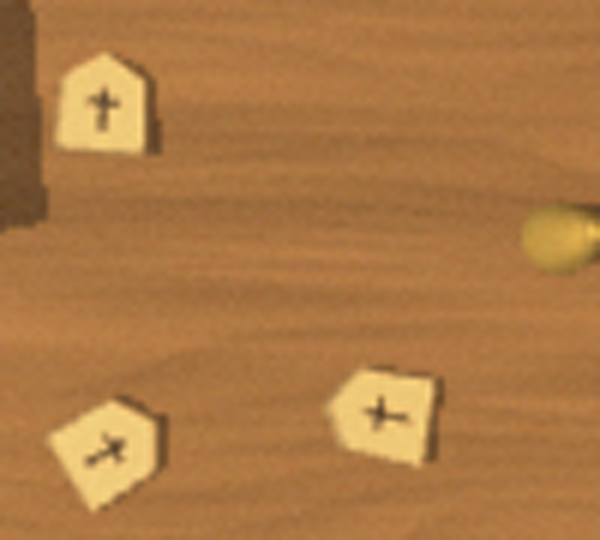

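The crop confirms the tip directions: (105,100) tip up, (385,415) tip left, (110,455) tip to upper right. Moving above the first piece (0.575,-0.216).

```bash
python3 -m pendant '[[[1.68,-3.55,0],0.022],[[1.68,-3.55,0],0.022],[[1.68,-3.55,0],0.022],[[1.68,-3.55,0],0.022],[[1.68,-3.55,0],0.022],[[1.68,-3.55,0],0.022],[[1.68,-3.55,0],0.022],[[1.68,-3.55,0],0.022],[[1.68,-3.55,0],0.022],[[1.68,-3.55,0],0.022],[[1.68,-3.55,0],0.022],[[1.68,-3.55,0],0.022],[[1.68,-3.55,0],0.022],[[1.68,-3.55,0],0.022],[[1.68,-3.55,0],0.022],[[1.68,-3.55,0],0.022],[[1.68,-3.55,0],0.022],[[1.68,-3.55,0],0.022],[[1.68,-3.55,0],0.022],[[1.68,-3.55,0],0.022]]' 0.65 20
python3 -m pendant '[[[0,0,0],0],[[0,0,0],0],[[0,0,0],0]]'
python3 - <<'E'
from station import ctrl
from h import *
for n in ['top','wrist','side']:
    c=ctrl.camera(n); np.savez(n+'1.npz',**c)
    for p in pieces(c): print(n,p)
t=load('top1.npz')['color'];w=load('wrist1.npz'); print(np.round(w['camera_from_world'],3).tolist())
o=np.zeros((600,800,3),np.uint8); o[:300,:400]=cv2.resize(t,(400,300));o[:300,400:]=cv2.resize(load('side1.npz')['color'],(400,300));o[300:,:400]=cv2.resize(w['color'],(400,300))
cv2.imwrite('pics/m1.png',o[:,:,::-1])
E
```

```text
time_s: 1.77
ee_pos: [0.5759, -0.2169, 0.205]
eef_rot: [3.141, -0.001, 3.132]
force: [0.5, -0.4, -0.0]
grip_width: 0.0616
grip_force: 0.0
time_s: 2.02
ee_pos: [0.5753, -0.2145, 0.2049]
eef_rot: [3.141, -0.001, 3.13]
force: [-0.1, -0.0, -0.1]
grip_width: 0.061
grip_force: 0.0
top {'px': array([365.1, 203. ]), 'xy': array([ 0.572 , -0.2114]), 'area': 974, 'rect': array([35.2, 39. ]), 'tip': np.float64(3.02), 'close': np.float64(1.454)}
wrist {'px': array([ 50.7, 127.8]), 'xy': array([ 0.5088, -0.4447]), 'area': 624, 'rect': array([18.3, 46.5]), 'tip': np.float64(-1.49), 'close': np.float64(0.077)}
side {'px': array([333.2, 332.5]), 'xy': array([ 0.4296, -0.3515]), 'area': 1238, 'rect': array([43.2, 38.7]), 'tip': np.float64(-1.76), 'close': np.float64(2.955)}
side {'px': array([291.8, 302.6]), 'xy': array([ 0.4093, -0.217 ]), 'area': 1403, 'rect': array([39.6, 45.7]), 'tip': np.float64(-1.01), 'close': np.float64(0.559)}
side {'px': array([335.2, 273.1]), 'xy': array([ 0.5765, -0.2162]), 'area': 1374, 'rect': array([39.2, 44.3]), 'tip': np.float64(-0.09), 'close': np.float64(1.479)}
[[0.01, 1.0, 0.0, 0.21], [0.973, -0.01, 0.232, -0.585], [0.232, -0.002, -0.973, 0.256], [0.0, 0.0, 0.0, 1.0]]
```

View pics/m1.png

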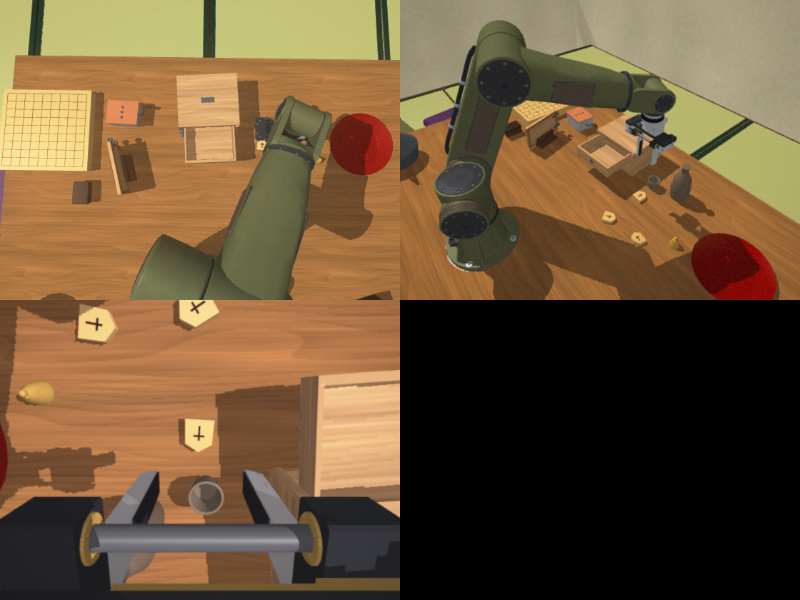

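Montage: only three pieces, nothing was hidden under the arm; the piece is centred between the fingers. Descend and grip.

```bash
python3 -m pendant '[[[0,0,-3.5],0],[[0,0,-3.5],0],[[0,0,-3.5],0],[[0,0,-3.5],0],[[0,0,-2.5],0],[[0,0,-1.5],0],[[0,0,-1.0],0],[[0,0,-0.7],0],[[0,0,-0.4],0],[[0,0,0],0],[[0,0,0],0]]'
python3 -m pendant '[[[0,0,0],0],[[0,0,0],0],[[0,0,0],0],[[0,0,0],0],[[0,0,0],0],[[0,0,0],0],[[0,0,0],0]]' 0 20
python3 -m pendant '[[[0,0,1],0],[[0,0,3],0],[[0,0,4],0],[[0,0,4],0],[[0,0,4],0],[[0,0,0],0]]'
```

```text
time_s: 3.08
ee_pos: [0.5761, -0.215, 0.0054]
eef_rot: [-3.141, 0.001, 3.131]
force: [-0.1, -0.2, 0.6]
grip_width: 0.0612
grip_force: 0.0
time_s: 3.67
ee_pos: [0.5758, -0.2151, 0.0049]
eef_rot: [-3.141, 0.001, 3.131]
force: [-1.9, -1.3, 5.2]
grip_width: 0.04
grip_force: 19.8
time_s: 4.17
ee_pos: [0.578, -0.2159, 0.1735]
eef_rot: [-3.137, 0.011, 3.131]
force: [0.7, -0.1, -0.6]
grip_width: 0.04
grip_force: 19.9
```

```bash
python3 -m pendant '[[[-0.114,1.165,0],-0.106],[[-0.114,1.165,0],-0.106],[[-0.114,1.165,0],-0.106],[[-0.114,1.165,0],-0.106],[[-0.114,1.165,0],-0.106],[[-0.114,1.165,0],-0.106],[[-0.114,1.165,0],-0.106],[[-0.114,1.165,0],-0.106],[[-0.114,1.165,0],-0.106],[[-0.114,1.165,0],-0.106],[[-0.114,1.165,0],-0.106],[[-0.114,1.165,0],-0.106],[[-0.114,1.165,0],-0.106],[[-0.114,1.165,0],-0.106],[[0,0,0],0],[[0,0,0],0]]'
python3 - <<'E'
from station import ctrl
from h import *
c=ctrl.camera('wrist'); np.savez('w2.npz',**c); cv2.imwrite('pics/w2.png',c['color'][:,:,::-1])
print(np.round(proj(c,[[.504,-.085,.117],[.504,.09,.117],[.6258,-.1027,.13],[.6203,.1206,.13]])))
E
```

```text
time_s: 5.5
ee_pos: [0.5596, -0.0517, 0.1646]
eef_rot: [3.142, 0.0, 1.651]
force: [-0.0, -1.4, -0.1]
grip_width: 0.0402
grip_force: 19.9
[[196. 267.]
 [205. -25.]
 [378. 314.]
 [430. -82.]]
```

View pics/w2.png

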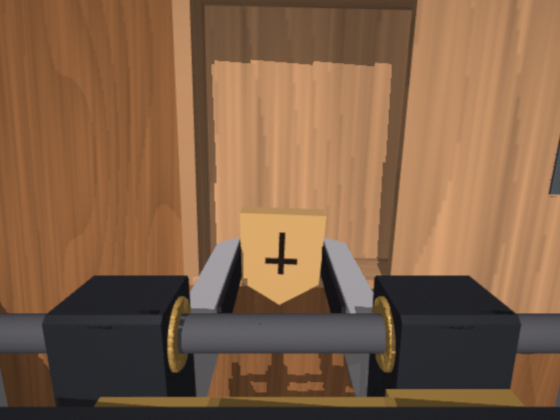

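Wrist view: piece in the fingers (283,255), drawer's -y wall at rows 258-285 under it. I check where that wall lies.

```bash
python3 - <<'E'
from h import *
c=load('w2.npz')
for z in(.117,.075): print(z,plane(c,[(360,258),(360,272),(385,258),(192,150),(207,150),(405,150)],z).round(4).tolist())
print(proj(c,[[.56,-.076,.16],[.56,-.076,.075],[.56,-.028,.16],[.56,-.086,.117]]))
E
```

```text
0.117 [[0.6125, -0.0696], [0.6138, -0.0795], [0.6291, -0.0683], [0.4993, -0.0074], [0.5085, -0.0066], [0.631, 0.0033]]
0.075 [[0.6235, -0.0849], [0.625, -0.0967], [0.6432, -0.0833], [0.4893, -0.0112], [0.5003, -0.0103], [0.6454, 0.0014]]
[[280.55503614 289.80789517]
 [280.75255064 241.06244739]
 [287.95544613 205.27741876]
 [279.47827228 274.87498646]]
```

```bash
python3 -m pendant '[[[0,0,-1.5],0],[[0,0,-2.5],0],[[0,0,-2],0],[[0,0,-1],0],[[0,0,-0.6],0],[[0,0,-0.3],0],[[0,0,0],0],[[0,0,0],0]]'
python3 -m pendant '[[[0,0,0],0],[[0,0,0],0],[[0,0,0],0],[[0,0,0],0]]' 0.56
python3 -m pendant '[[[0,0,2],0],[[0,0,4],0],[[0,0,4],0],[[0,0,3],0],[[0,0,0],0],[[0,0,0],0]]'
python3 - <<'E'
from station import ctrl
from h import *
for n in ['top','side']:
    c=ctrl.camera(n); np.savez(n+'2.npz',**c)
    for p in pieces(c): print(n,p)
print(ctrl.get_obs()['qpos'])
E
```

```text
time_s: 6.22
ee_pos: [0.5601, -0.052, 0.0864]
eef_rot: [3.14, 0.0, 1.647]
force: [0.0, -0.2, -0.1]
grip_width: 0.0399
grip_force: 19.9
time_s: 6.55
ee_pos: [0.5598, -0.0519, 0.0858]
eef_rot: [3.141, 0.0, 1.647]
force: [0.5, -0.4, -1.1]
grip_width: 0.0525
grip_force: 0.0
time_s: 7.05
ee_pos: [0.5602, -0.0519, 0.2169]
eef_rot: [3.139, 0.001, 1.647]
force: [-0.6, -0.7, -0.7]
grip_width: 0.0522
grip_force: 0.0
top {'px': array([367. , 259.7]), 'xy': array([ 0.4052, -0.216 ]), 'area': 1529, 'rect': array([40.5, 46.4]), 'tip': np.float64(-0.98), 'close': np.float64(0.59)}
top {'px': array([413.8, 254. ]), 'xy': array([ 0.4241, -0.3503]), 'area': 1481, 'rect': array([43.8, 43. ]), 'tip': np.float64(3.12), 'close': np.float64(1.547)}
top {'px': array([288.6, 111.2]), 'xy': array([0.8479, 0.0213]), 'area': 2049, 'rect': array([ 30.1, 245. ]), 'tip': np.float64(-1.44), 'close': np.float64(0.133)}
side {'px': array([332.4, 332.8]), 'xy': array([ 0.4279, -0.3511]), 'area': 1210, 'rect': array([43.8, 37.6]), 'tip': np.float64(-0.22), 'close': np.float64(1.346)}
side {'px': array([291.6, 302.6]), 'xy': array([ 0.4092, -0.2167]), 'area': 1363, 'rect': array([39.4, 45.6]), 'tip': np.float64(-0.97), 'close': np.float64(0.604)}
side {'px': array([294.3, 224.9]), 'xy': array([0.6215, 0.0152]), 'area': 1419, 'rect': array([43. , 39.2]), 'tip': np.float64(-3.1), 'close': np.float64(1.617)}
[-1.57575433e-01  3.20133316e-01  1.47381723e+00 -7.27770962e-07
  1.34926471e+00 -2.33553735e-01]
```

```bash
python3 -m pendant '[[[-1.27,-1.37,0],0.043],[[-1.27,-1.37,0],0.043],[[-1.27,-1.37,0],0.043],[[-1.27,-1.37,0],0.043],[[-1.27,-1.37,0],0.043],[[-1.27,-1.37,0],0.043],[[-1.27,-1.37,0],0.043],[[-1.27,-1.37,0],0.043],[[-1.27,-1.37,0],0.043],[[-1.27,-1.37,0],0.043],[[-1.27,-1.37,0],0.043],[[-1.27,-1.37,0],0.043],[[0,0,0],0],[[0,0,0],0],[[0,0,0],0]]' 0.65
python3 - <<'E'
from station import ctrl
from h import *
c=ctrl.camera('side')
for p in pieces(c): print(p)
E
```

```text
time_s: 8.4
ee_pos: [0.4074, -0.2158, 0.2147]
eef_rot: [-3.141, -0.001, 2.162]
force: [-0.2, 0.3, -0.1]
grip_width: 0.0609
grip_force: 0.0
{'px': array([333. , 332.9]), 'xy': array([ 0.4284, -0.352 ]), 'area': 1264, 'rect': array([42.5, 37.3]), 'tip': np.float64(1.35), 'close': np.float64(2.919)}
{'px': array([291.4, 302.6]), 'xy': array([ 0.4089, -0.2167]), 'area': 1340, 'rect': array([39.4, 42.7]), 'tip': np.float64(-2.62), 'close': np.float64(2.097)}
{'px': array([181.4, 162.4]), 'xy': array([0.5042, 0.574 ]), 'area': 3277, 'rect': array([ 65.1, 135.3]), 'tip': np.float64(-2.52), 'close': np.float64(2.194)}
```

```bash
python3 -m pendant '[[[0,0,-3.5],0],[[0,0,-3.5],0],[[0,0,-3.5],0],[[0,0,-3.5],0],[[0,0,-3],0],[[0,0,-2],0],[[0,0,-1.0],0],[[0,0,-0.6],0],[[0,0,-0.4],0],[[0,0,0],0],[[0,0,0],0]]'
python3 -m pendant '[[[0,0,0],0],[[0,0,0],0],[[0,0,0],0],[[0,0,0],0],[[0,0,0],0],[[0,0,0],0],[[0,0,0],0]]' 0 20
python3 -m pendant '[[[0,0,1],0],[[0,0,3],0],[[0,0,4],0],[[0,0,4],0],[[0,0,4],0],[[0,0,0],0],[[0,0,0],0]]'
```

```text
time_s: 9.37
ee_pos: [0.4078, -0.2165, 0.0063]
eef_rot: [3.141, 0.001, 2.163]
force: [0.8, -0.7, -0.1]
grip_width: 0.061
grip_force: 0.0
time_s: 9.95
ee_pos: [0.4074, -0.2164, 0.0058]
eef_rot: [3.141, 0.0, 2.163]
force: [-1.9, -0.4, 7.8]
grip_width: 0.0404
grip_force: 19.8
time_s: 10.53
ee_pos: [0.4079, -0.2166, 0.1677]
eef_rot: [3.14, 0.004, 2.163]
force: [0.8, 0.6, -0.2]
grip_width: 0.0397
grip_force: 19.9
```

```bash
python3 -m pendant '[[[1.28,1.85,0.05],-0.044],[[1.28,1.85,0.05],-0.044],[[1.28,1.85,0.05],-0.044],[[1.28,1.85,0.05],-0.044],[[1.28,1.85,0.05],-0.044],[[1.28,1.85,0.05],-0.044],[[1.28,1.85,0],-0.044],[[1.28,1.85,0],-0.044],[[1.28,1.85,0],-0.044],[[1.28,1.85,0],-0.044],[[1.28,1.85,0],-0.044],[[1.28,1.85,0],-0.044],[[0,0,0],0],[[0,0,0],0],[[0,0,0],0]]'
python3 -m pendant '[[[0,0,-1.5],0],[[0,0,-2.5],0],[[0,0,-2],0],[[0,0,-1],0],[[0,0,-0.6],0],[[0,0,-0.3],0],[[0,0,0],0],[[0,0,0],0]]'
python3 -m pendant '[[[0,0,0],0],[[0,0,0],0],[[0,0,0],0],[[0,0,0],0]]' 0.56
python3 -m pendant '[[[0,0,2],0],[[0,0,4],0],[[0,0,4],0],[[0,0,3],0],[[0,0,0],0],[[0,0,0],0]]'
python3 - <<'E'
from station import ctrl
from h import *
for n in ['top','side']:
    c=ctrl.camera(n); np.savez(n+'3.npz',**c)
    for p in pieces(c): print(n,p)
E
```

```text
time_s: 11.78
ee_pos: [0.5602, 0.0055, 0.1674]
eef_rot: [-3.14, -0.0, 1.636]
force: [-0.2, -0.3, -1.6]
grip_width: 0.04
grip_force: 19.9
time_s: 12.45
ee_pos: [0.5613, 0.0056, 0.0904]
eef_rot: [3.14, 0.0, 1.635]
force: [0.3, 0.1, -0.7]
grip_width: 0.0402
grip_force: 19.9
time_s: 12.78
ee_pos: [0.561, 0.0058, 0.0898]
eef_rot: [3.141, 0.0, 1.635]
force: [-0.0, 0.9, 0.5]
grip_width: 0.0524
grip_force: 0.0
time_s: 13.28
ee_pos: [0.5613, 0.0057, 0.2209]
eef_rot: [3.138, 0.0, 1.635]
force: [0.2, -0.4, -1.4]
grip_width: 0.0528
grip_force: 0.0
top {'px': array([288. , 110.9]), 'xy': array([0.8497, 0.0184]), 'area': 3938, 'rect': array([ 44.1, 250.7]), 'tip': np.float64(0.06), 'close': np.float64(1.63)}
side {'px': array([288.5, 220. ]), 'xy': array([0.6225, 0.0453]), 'area': 3234, 'rect': array([100.3,  41.8]), 'tip': np.float64(3.12), 'close': np.float64(1.551)}
```

```bash
python3 - <<'E'
from h import *
o=np.zeros((420,800,3),np.uint8); o[:300,:400]=cv2.resize(load('top3.npz')['color'],(400,300));o[:300,400:]=cv2.resize(load('side3.npz')['color'],(400,300))
cv2.imwrite('pics/m3.png',o[:300,:,::-1])
E
```

```text
(no output)
```

View pics/m3.png

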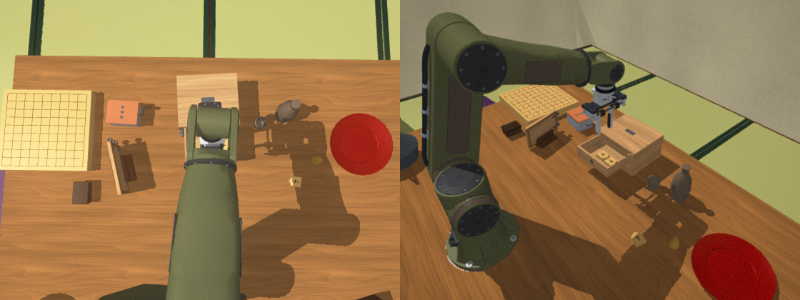

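The third piece still lies at (294,181) in the left half, now in the arm's shadow; two pieces are in the drawer.

```bash
python3 -m pendant '[[[-1.12,-2.98,0],-0.017],[[-1.12,-2.98,0],-0.017],[[-1.12,-2.98,0],-0.017],[[-1.12,-2.98,0],-0.017],[[-1.12,-2.98,0],-0.017],[[-1.12,-2.98,0],-0.017],[[-1.12,-2.98,0],-0.017],[[-1.12,-2.98,0],-0.017],[[-1.12,-2.98,0],-0.017],[[-1.12,-2.98,0],-0.017],[[-1.12,-2.98,0],-0.017],[[-1.12,-2.98,0],-0.017],[[0,0,0],0],[[0,0,0],0],[[0,0,0],0]]' 0.65
python3 - <<'E'
from station import ctrl
from h import *
c=ctrl.camera('side')
for p in pieces(c): print(p)
E
```

```text
time_s: 14.63
ee_pos: [0.4263, -0.3512, 0.2182]
eef_rot: [-3.14, -0.001, 1.431]
force: [0.8, 0.3, -0.4]
grip_width: 0.0612
grip_force: 0.0
{'px': array([332.6, 333.1]), 'xy': array([ 0.4278, -0.3524]), 'area': 1350, 'rect': array([43.2, 38.5]), 'tip': np.float64(1.38), 'close': np.float64(2.955)}
{'px': array([288.7, 220.1]), 'xy': array([0.6225, 0.0452]), 'area': 3393, 'rect': array([101.1,  42.9]), 'tip': np.float64(3.13), 'close': np.float64(1.559)}
```

```bash
python3 -m pendant '[[[0,0,-3.5],0],[[0,0,-3.5],0],[[0,0,-3.5],0],[[0,0,-3.5],0],[[0,0,-3],0],[[0,0,-2.3],0],[[0,0,-1.0],0],[[0,0,-0.6],0],[[0,0,-0.4],0],[[0,0,0],0],[[0,0,0],0]]'
python3 -m pendant '[[[0,0,0],0],[[0,0,0],0],[[0,0,0],0],[[0,0,0],0],[[0,0,0],0],[[0,0,0],0],[[0,0,0],0]]' 0 20
python3 -m pendant '[[[0,0,1],0],[[0,0,3],0],[[0,0,4],0],[[0,0,4],0],[[0,0,4],0],[[0,0,1],0],[[0,0,0],0]]'
python3 -m pendant '[[[0.98,2.96,0],0.014],[[0.98,2.96,0],0.014],[[0.98,2.96,0],0.014],[[0.98,2.96,0],0.014],[[0.98,2.96,0],0.014],[[0.98,2.96,0],0.014],[[0.98,2.96,0],0.014],[[0.98,2.96,0],0.014],[[0.98,2.96,0],0.014],[[0.98,2.96,0],0.014],[[0.98,2.96,0],0.014],[[0.98,2.96,0],0.014],[[0.98,2.96,0],0.014],[[0.98,2.96,0],0.014],[[0,0,0],0],[[0,0,0],0],[[0,0,0],0]]'
```

```text
time_s: 15.6
ee_pos: [0.427, -0.3521, 0.0076]
eef_rot: [3.14, 0.001, 1.431]
force: [-0.6, -0.1, 0.7]
grip_width: 0.0612
grip_force: 0.0
time_s: 16.18
ee_pos: [0.4266, -0.3521, 0.0069]
eef_rot: [3.141, 0.0, 1.431]
force: [0.1, -0.0, 5.3]
grip_width: 0.0397
grip_force: 20.0
time_s: 16.77
ee_pos: [0.4273, -0.3526, 0.1802]
eef_rot: [3.137, 0.003, 1.431]
force: [0.2, 0.5, -1.4]
grip_width: 0.0396
grip_force: 20.0
time_s: 18.18
ee_pos: [0.563, 0.0621, 0.175]
eef_rot: [-3.139, 0.0, 1.627]
force: [1.1, 0.3, -0.6]
grip_width: 0.0399
grip_force: 20.0
```

```bash
python3 -m pendant '[[[0,-0.3,-1.5],0],[[0,0,-2.5],0],[[0,0,-2.3],0],[[0,0,-1.2],0],[[0,0,-0.8],0],[[0,0,-0.4],0],[[0,0,0],0],[[0,0,0],0]]'
python3 -m pendant '[[[0,0,0],0],[[0,0,0],0],[[0,0,0],0],[[0,0,0],0]]' 0.56
python3 -m pendant '[[[0,0,2],0],[[0,0,4],0],[[0,0,4],0],[[0,0,3],0],[[0,0,0],0],[[0,0,0],0]]'
python3 - <<'E'
from station import ctrl
from h import *
c=ctrl.camera('wrist'); np.savez('w4.npz',**c); s=ctrl.camera('side')
o=np.zeros((300,800,3),np.uint8); o[:,:400]=cv2.resize(c['color'],(400,300));o[:,400:]=cv2.resize(s['color'][150:360,200:480],(400,300))
cv2.imwrite('pics/m4.png',o[:,:,::-1])
E
```

```text
time_s: 18.85
ee_pos: [0.5641, 0.0594, 0.0903]
eef_rot: [3.14, 0.0, 1.627]
force: [-0.5, -0.5, 1.1]
grip_width: 0.0404
grip_force: 20.0
time_s: 19.18
ee_pos: [0.5638, 0.0596, 0.0898]
eef_rot: [3.141, -0.0, 1.627]
force: [1.1, -0.5, -0.6]
grip_width: 0.0523
grip_force: 0.0
time_s: 19.68
ee_pos: [0.5641, 0.0596, 0.2209]
eef_rot: [3.138, 0.0, 1.627]
force: [-0.3, -0.4, -0.1]
grip_width: 0.0529
grip_force: 0.0
```

View pics/m4.png

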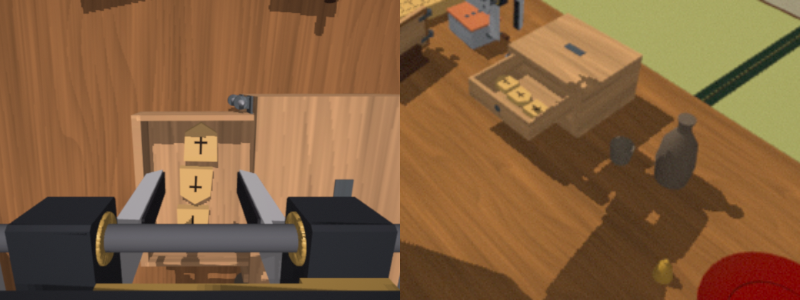

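Wrist view: all three pieces lie flat in the drawer (195,150)-(195,220), pintles at (240,103). Now the drawer push.

```bash
python3 -m pendant '[[[-2.1,-1.28,0],0],[[-2.1,-1.28,0],0],[[-2.1,-1.28,0],0],[[-2.1,-1.28,0],0],[[-2.1,-1.28,0],0],[[0,0,-1],0],[[0,0,-3],0],[[0,0,-3],0],[[0,0,-3],0],[[0,0,-2.2],0],[[0,0,-1],0],[[0,0,0],0],[[0,0,0],0]]' 0 20
python3 -m pendant '[[[1,0.07,0],0],[[1,0.07,0],0],[[1,0.07,0],0],[[1,0.07,0],0],[[1,0.07,0],0],[[1,0.07,0],0],[[1,0.07,0],0],[[1,0.07,0],0],[[1,0.07,0],0],[[1,0.07,0],0]]'
```

```text
time_s: 20.87
ee_pos: [0.4587, -0.0043, 0.0874]
eef_rot: [-3.141, -0.0, 1.627]
force: [0.7, -0.5, 0.5]
grip_width: 0.0005
grip_force: 0.0
time_s: 21.7
ee_pos: [0.5597, 0.0025, 0.089]
eef_rot: [3.14, 0.0, 1.627]
force: [-1.1, -0.7, -0.5]
grip_width: 0.0008
grip_force: 0.7
```

```bash
python3 -m pendant '[[[1,0.07,0],0],[[1,0.07,0],0],[[1,0.07,0],0],[[0.5,0.03,0],0]]'
python3 -m pendant '[[[0.5,0.03,0],0],[[0.5,0.03,0],0],[[0.4,0.03,0],0],[[0,0,0],0]]'
python3 -m pendant '[[[0.3,0.02,0],0],[[0.2,0.02,0],0],[[0,0,0],0],[[0,0,0],0]]'
```

```text
time_s: 22.03
ee_pos: [0.595, 0.005, 0.0889]
eef_rot: [3.14, 0.0, 1.627]
force: [-1.3, 0.1, 1.1]
grip_width: 0.0001
grip_force: 0.6
time_s: 22.37
ee_pos: [0.6083, 0.0059, 0.088]
eef_rot: [3.141, 0.0, 1.627]
force: [-0.5, -0.2, 0.2]
grip_width: 0.0004
grip_force: 0.0
time_s: 22.7
ee_pos: [0.6127, 0.0063, 0.0874]
eef_rot: [3.141, -0.0, 1.627]
force: [0.7, 0.3, -0.6]
grip_width: 0.0006
grip_force: 0.0
```

```bash
python3 -m pendant '[[[0.3,0.02,0],0],[[0,0,0],0],[[0,0,0],0]]'
python3 -m pendant '[[[0.3,0.02,0],0],[[0,0,0],0],[[0,0,0],0]]'
```

```text
time_s: 22.95
ee_pos: [0.6135, 0.0063, 0.0874]
eef_rot: [-3.136, -0.0, 1.627]
force: [-21.3, -1.7, 10.4]
grip_width: 0.0006
grip_force: 10.8
time_s: 23.2
ee_pos: [0.6134, 0.0064, 0.0874]
eef_rot: [-3.127, -0.0, 1.627]
force: [-51.8, -3.9, 26.8]
grip_width: 0.0004
grip_force: 26.2
```

```bash
python3 -m pendant '[[[-1,0,0],0],[[-2,0,0],0],[[-2,0,0],0],[[-1,0,3],0],[[0,0,4],0],[[0,0,4],0],[[0,0,3],0],[[0,0,0],0]]'
python3 -m pendant '[[[-0.55,2.2,0],0.11],[[-0.55,2.2,0],0.11],[[-0.55,2.2,0],0.11],[[-0.55,2.2,0],0.11],[[-0.55,2.2,0],0.11],[[-0.55,2.2,0],0.11],[[-0.55,2.2,0],0.11],[[-0.55,2.2,0],0.11],[[-0.55,2.2,0],0.11],[[-0.55,2.2,0],0.11],[[-0.55,2.2,0],0.11],[[-0.55,2.2,0],0.11],[[-0.55,2.2,0],0.11],[[-0.55,2.2,0],0.11],[[-0.55,2.2,0],0.11],[[-0.55,2.2,0],0.11],[[0,0,0],0],[[0,0,0],0],[[0,0,0],0]]' 0.4 20
python3 - <<'E'
from station import ctrl
from h import *
for n in ['top','side','wrist']:
    c=ctrl.camera(n); np.savez(n+'5.npz',**c)
w=load('wrist5.npz')['color'];t=load('top5.npz')['color'];s=load('side5.npz')['color']
o=np.zeros((600,800,3),np.uint8); o[:,:]=0
o[:420,:560]=w
o[:240,560:]=cv2.resize(t[160:240,240:320],(240,240),interpolation=cv2.INTER_CUBIC)
o[240:420,560:]=cv2.resize(s[180:270,240:360],(240,180),interpolation=cv2.INTER_CUBIC)
cv2.imwrite('pics/m5.png',o[:420,:,::-1])
E
```

```text
time_s: 23.87
ee_pos: [0.5605, 0.0066, 0.2343]
eef_rot: [3.132, 0.001, 1.627]
force: [0.9, -0.6, -0.3]
grip_width: 0.0002
grip_force: 0.0
time_s: 25.45
ee_pos: [0.4708, 0.3581, 0.2271]
eef_rot: [-3.141, -0.0, -2.899]
force: [-0.5, -0.3, 0.2]
grip_width: 0.0379
grip_force: 0.0
```

View pics/m5.png

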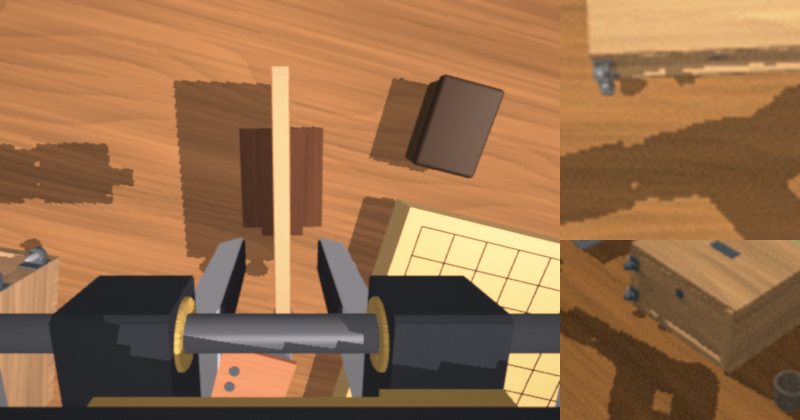

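Wrist view: leaf's top edge runs from (281,67) to (283,310), parallel to the fingers; pintles visible at (38,257). The drawer front is flush in the side crop.

```bash
python3 - <<'E'
from h import *
np.set_printoptions(precision=4,suppress=True)
c=load('wrist5.npz');h=cv2.cvtColor(c['color'],cv2.COLOR_RGB2HSV).astype(int);L=[];Rr=[]
v=cv2.cvtColor(c['color'],cv2.COLOR_RGB2GRAY).astype(float)
for y in range(75,225,10):
    g=np.diff(v[y-3:y+4].mean(0)); l=265+g[265:283].argmax(); r=283+g[283:300].argmin(); L.append((l+.5,y));Rr.append((r+.5,y))
A=plane(c,L,.128);B=plane(c,Rr,.128);M=(A+B)/2
print('thick',np.linalg.norm(A-B,axis=1).mean()); vx,vy,x0,y0=cv2.fitLine(M.astype(np.float32),1,0,.01,.01).ravel(); print('dir',np.arctan2(vy,vx),'at x=.47 y=',y0+vy/vx*(.47-x0))
col=v[:,276:288].mean(1); g=np.diff(col); print('end row',50+g[50:90].argmax(), plane(c,[(282,50.5+g[50:90].argmax())],.128))
# top-view leaf again via mask
t=load('top0.npz');hh=cv2.cvtColor(t['color'],cv2.COLOR_RGB2HSV); m=cv2.inRange(hh,(10,80,205),(24,140,255)); m[:, :140]=0;m[:,185:]=0;m[:190]=0;m[285:]=0
k=max(cv2.findContours(m,0,1)[0],key=cv2.contourArea); p=plane(t,k[:,0],.128).astype(np.float32); print('top leaf',cv2.minAreaRect(p*1000))
# pintles crop in top5
im=load('top5.npz')['color'][168:200,240:272]; w=c['color'][235:285,0:70]
o=np.zeros((400,800,3),np.uint8); o[:,:400]=cv2.resize(im,(400,400),interpolation=cv2.INTER_CUBIC);o[:286,400:]=cv2.resize(w,(400,286),interpolation=cv2.INTER_CUBIC)
cv2.imwrite('pics/m6.png',o[:,:,::-1])
print('pred pintle top px', proj(t,[[.6087,.1122,.111],[.6087,.1122,.046]]),proj(c,[[.6087,.1122,.111],[.6087,.1122,.046]]))
E
```

```text
thick 0.012916659910583756
dir 0.25546885 at x=.47 y= 0.35615578
end row 65 [[0.3651 0.3305]]
top leaf ((464.3984375, 356.86285400390625), (198.32757568359375, 11.734830856323242), 14.257547378540039)
pred pintle top px [[253.5095 183.2688]
 [255.2065 187.3547]] [[-23.2587 289.4192]
 [ 26.8221 262.1116]]
```

View pics/m6.png

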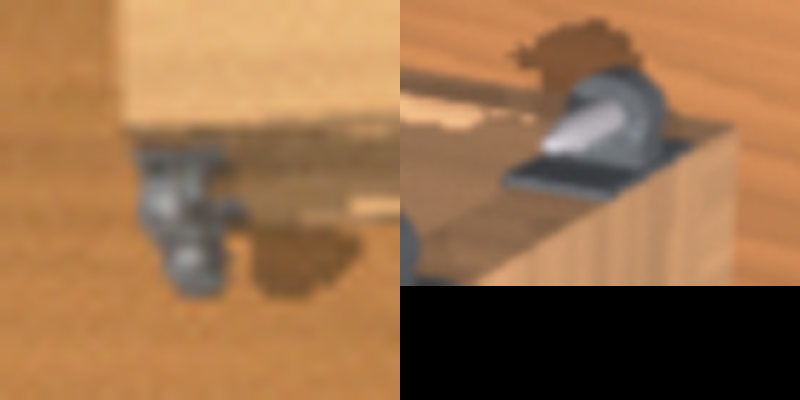

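Lower pintle tip in the wrist picture at (26.2,260.7), upper tip in top at (253.2,184.6), lower (255,188.6). I triangulate, and check whether the wrist camera, with the gripper half-turned, would see the sockets and pintles while holding the leaf.

```bash
python3 - <<'E'
from h import *
np.set_printoptions(precision=4,suppress=True)
w=load('wrist5.npz');t=load('top5.npz')
o1,d1=ray(w,[(26.2,260.7)]);o2,d2=ray(t,[(255,188.6)])
A=np.c_[d1[0],-d2[0]];x=np.linalg.lstsq(A,o2-o1,rcond=None)[0]; print('low tip',o1+x[0]*d1[0],o2+x[1]*d2[0]); 
print('w@.046',plane(w,[(26.2,260.7)],.046),'t@.046',plane(t,[(255,188.6)],.046),'t up@.111',plane(t,[(253.2,184.6)],.111))
T=w['camera_from_world'];C=-T[:3,:3].T@T[:3,3]; tcp=np.array([.4708,.3581,.2271]); print('cam rel tcp',C-tcp)
# half turn about tool axis, moved to grasp at leaf centre with tcp z .092
S=np.diag([-1,-1,1,1.]); 
def cam(tc): 
    G=np.eye(4);G[:3,3]=tcp; H=np.eye(4);H[:3,3]=-np.array(tc); return T@G@S@H
for tc in([.4644,.356,.092],[.4644,.356,.13]):
    u=np.array([np.cos(.25),np.sin(.25)]); s=np.array([.4644,.356])+.112*u; c=dict(w,camera_from_world=cam(tc)); print(proj(c,[[*s,.110],[*s,.128],[*s,.045],[*(s-.012*u),.128]]))
E
```

```text
low tip [0.6057 0.1131 0.0487] [0.6046 0.1125 0.0485]
w@.046 [[0.6072 0.1114]] t@.046 [[0.6051 0.1127]] t up@.111 [[0.605 0.113]]
cam rel tcp [-0.066  -0.0184  0.1797]
[[284.0757  13.4527]
 [284.4837  -1.4013]
 [283.1676  46.513 ]
 [284.6388  34.9258]]
[[283.4691  35.5364]
 [283.7229  26.2967]
 [282.8517  58.0134]
 [283.8567  54.2444]]
```

```bash
python3 -m pendant '[[[-0.06,-0.02,0],-0.12],[[-0.06,-0.02,0],-0.12],[[-0.06,-0.02,0],-0.12],[[-0.06,-0.02,0],-0.12],[[-0.06,-0.02,0],-0.12],[[-0.06,-0.02,0],-0.12],[[-0.06,-0.02,0],-0.12],[[-0.06,-0.02,0],-0.12],[[-0.06,-0.02,0],-0.12],[[-0.06,-0.02,0],-0.12],[[0,0,0],-0.12],[[0,0,0],-0.12],[[0,0,0],-0.12],[[0,0,0],-0.12],[[0,0,0],-0.12],[[0,0,0],-0.12],[[0,0,0],-0.12],[[0,0,0],-0.12],[[0,0,0],-0.12],[[0,0,0],-0.12]]'
python3 -m pendant '[[[0,0,0],-0.122],[[0,0,0],-0.122],[[0,0,0],-0.122],[[0,0,0],-0.122],[[0,0,0],-0.122],[[0,0,0],-0.122],[[0,0,0],0],[[0,0,0],0],[[0,0,0],0]]'
python3 - <<'E'
from station import ctrl
from h import *
o=ctrl.get_obs(); print(o['ee_pos'],o['eef_rot'],o['qpos'])
c=ctrl.camera('wrist'); np.savez('wrist7.npz',**c); cv2.imwrite('pics/w7.png',c['color'][:,:,::-1])
E
```

```text
time_s: 27.27
ee_pos: [0.465, 0.356, 0.2275]
eef_rot: [3.141, -0.0, 0.979]
force: [-0.5, -0.4, -0.3]
grip_width: 0.0376
grip_force: 0.0
time_s: 28.02
ee_pos: [0.4648, 0.3563, 0.2275]
eef_rot: [-3.142, -0.0, 0.258]
force: [1.0, 0.6, -0.1]
grip_width: 0.0376
grip_force: 0.0
[0.46480996 0.35631855 0.2275071 ] [-3.14155444e+00 -3.42698881e-05  2.58120496e-01] [5.91489654e-01 3.64681279e-01 1.38382104e+00 2.52906016e-05
 1.39304545e+00 1.90416101e+00]
```

View pics/w7.png

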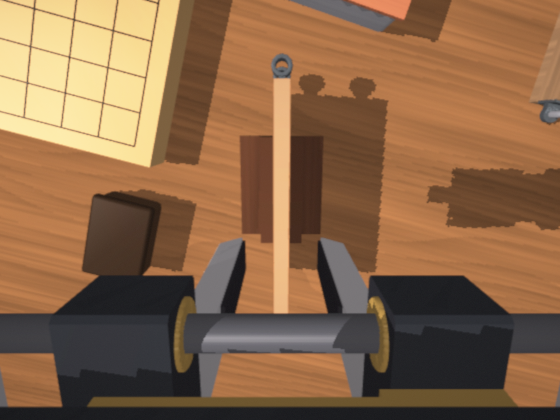

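Wrist view: leaf centred and parallel between the fingers, upper socket ring at (282,66), pintle visible at (548,112). Measure both in this one view, descend and grip.

```bash
python3 - <<'E'
from h import *
c=load('wrist7.npz'); print('sock',plane(c,[(282,66)],.110)); print(proj(c,[[.606,.1125,.046],[.606,.1125,.111]]))
im=c['color'][90:130,520:560]; g=cv2.cvtColor(im,cv2.COLOR_RGB2HSV); m=(g[:,:,1]<70)&(g[:,:,2]>100); print(np.argwhere(m)[:,::-1].tolist()[:60])
E
python3 -m pendant '[[[0,0,-3],0],[[0,0,-3],0],[[0,0,-3],0],[[0,0,-2],0],[[0,0,-1.2],0],[[0,0,-0.8],0],[[0,0,-0.5],0],[[0,0,0],0],[[0,0,0],0]]'
python3 -m pendant '[[[0,0,0],0],[[0,0,0],0],[[0,0,0],0],[[0,0,0],0],[[0,0,0],0],[[0,0,0],0],[[0,0,0],0],[[0,0,0],0]]' 0 45
```

```text
sock [[0.57007327 0.38171775]]
[[561.29904923 113.858691  ]
 [623.28035196 111.82312447]]
[[35, 9], [24, 10], [25, 10], [28, 10], [32, 10], [33, 10], [37, 10], [38, 10], [39, 10], [29, 14], [29, 15], [30, 15], [32, 15], [33, 15], [34, 15], [29, 16], [30, 16], [31, 16], [32, 16], [33, 16], [34, 16], [35, 16], [36, 16], [23, 17], [28, 17], [29, 17], [30, 17], [31, 17], [32, 17], [33, 17], [34, 17], [35, 17], [36, 17], [37, 17], [38, 17], [27, 18], [28, 18], [29, 18], [30, 18], [31, 18], [32, 18], [33, 18], [34, 18], [35, 18], [36, 18], [37, 18], [38, 18], [26, 19], [27, 19], [28, 19], [29, 19], [30, 19], [31, 19], [32, 19], [33, 19], [34, 19], [35, 19], [36, 19], [37, 19], [38, 19]]
time_s: 28.82
ee_pos: [0.4651, 0.3569, 0.0934]
eef_rot: [-3.141, -0.001, 0.255]
force: [0.2, -0.6, 0.6]
grip_width: 0.0376
grip_force: 0.0
time_s: 29.48
ee_pos: [0.4648, 0.3567, 0.0928]
eef_rot: [-3.142, -0.0, 0.255]
force: [-0.5, -1.3, 4.4]
grip_width: 0.0119
grip_force: 45.0
```

```bash
python3 -m pendant '[[[0,0,0.5],0],[[0,0,1],0],[[0,0,1],0],[[0,0,1],0],[[0,0,1],0],[[0,0,1],0],[[0,0,0.5],0],[[0,0,0],0],[[0,0,0],0]]'
python3 -m pendant '[[[-0.11,-1.57,0],-0.012],[[-0.11,-1.57,0],-0.012],[[-0.11,-1.57,0],-0.012],[[-0.11,-1.57,0],-0.012],[[-0.11,-1.57,0],-0.012],[[-0.11,-1.57,0],-0.012],[[-0.11,-1.57,0],-0.012],[[-0.11,-1.57,0],-0.012],[[-0.11,-1.57,0],-0.012],[[-0.11,-1.57,0],-0.012],[[-0.11,-1.57,0],-0.012],[[-0.11,-1.57,0],-0.012],[[-0.11,-1.57,0],-0.012],[[-0.11,-1.57,0],-0.012],[[-0.11,-1.57,0],-0.012],[[-0.11,-1.57,0],-0.012],[[0,0,0],0],[[0,0,0],0],[[0,0,0],0]]'
python3 - <<'E'
from station import ctrl
from h import *
for n in ['top','side','wrist']:
    c=ctrl.camera(n); np.savez(n+'8.npz',**c)
w=load('wrist8.npz')['color'];t=load('top8.npz')['color'];s=load('side8.npz')['color']
o=np.zeros((420,800,3),np.uint8); o[:,:560]=w
o[:210,560:]=cv2.resize(t[165:235,220:300],(240,210),interpolation=cv2.INTER_CUBIC)
o[210:420,560:]=cv2.resize(s[170:275,200:320],(240,210),interpolation=cv2.INTER_CUBIC)
cv2.imwrite('pics/m8.png',o[:,:,::-1])
E
```

```text
time_s: 30.23
ee_pos: [0.4646, 0.3566, 0.1525]
eef_rot: [-3.141, -0.0, 0.255]
force: [0.3, 0.1, -2.2]
grip_width: 0.012
grip_force: 45.0
time_s: 31.82
ee_pos: [0.447, 0.1059, 0.1522]
eef_rot: [-3.141, 0.0, 0.063]
force: [0.5, 0.3, -2.1]
grip_width: 0.012
grip_force: 45.0
```

View pics/m8.png

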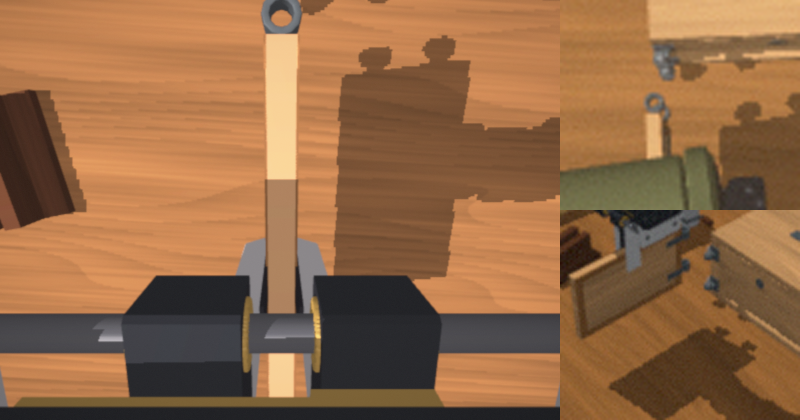

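Wrist view: leaf firmly held, upper socket ring at (281,15). Top crop: socket ring at (655,102), i.e. px (251.7,199), pintle at (665,58); side crop: leaf upright, sockets facing the pintles.

```bash
python3 - <<'E'
from h import *
np.set_printoptions(precision=4,suppress=True)
t=load('top8.npz');w=load('wrist8.npz')
im=cv2.resize(t['color'][178:206,240:268],None,fx=12,fy=12,interpolation=cv2.INTER_CUBIC)
im2=cv2.resize(w['color'][0:40,260:302],None,fx=8,fy=8,interpolation=cv2.INTER_CUBIC)
o=np.zeros((340,690,3),np.uint8);o[:336,:336]=im;o[:320,350:686]=im2;cv2.imwrite('pics/m9.png',o[:,:,::-1])
print(plane(t,[(251.4,198.7)],.1694),plane(w,[(281,15)],.1694),plane(t,[(253.2,184.6)],.111))
E
```

```text
[[0.558  0.1121]] [[0.5557 0.1111]] [[0.605 0.113]]
```

View pics/m9.png

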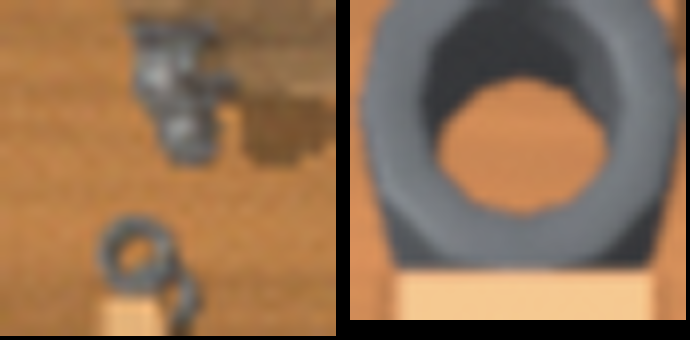

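Crop: ring centre top px (251.0,198.8), upper pin tip (252.9,184.0), lower pin tip (254.9,188.0); wrist ring centre px (281.4,12.6).

```bash
python3 - <<'E'
from h import *
np.set_printoptions(precision=4,suppress=True)
t=load('top8.npz');w=load('wrist8.npz')
print(plane(t,[(250.96,198.8)],.1694),plane(w,[(281.4,12.6)],.1694),plane(t,[(252.9,184.04)],.111),plane(t,[(254.9,187.96)],.046))
E
python3 -m pendant '[[[0,0,-1],0],[[0,0,-1],0],[[0,0,-0.6],0],[[0,0,-0.4],0],[[0,0,0],0],[[0,0,0],0]]'
```

```text
[[0.5578 0.1132]] [[0.5566 0.111 ]] [[0.6066 0.1138]] [[0.6069 0.113 ]]
time_s: 32.47
ee_pos: [0.447, 0.1055, 0.1222]
eef_rot: [3.142, 0.001, 0.063]
force: [-0.3, 0.1, -2.1]
grip_width: 0.0116
grip_force: 45.0
```

```bash
python3 -m pendant '[[[0.8,0,0],0],[[0.8,0,0],0],[[0.8,0,0],0],[[0.8,0,0],0],[[0.8,0,0],0],[[0.5,0.05,0],0],[[0.4,0.05,0],0],[[0,0,0],0],[[0,0,0],0],[[0,0,0],0]]'
python3 - <<'E'
from station import ctrl
from h import *
for n in ['top','side','wrist']:
    c=ctrl.camera(n); np.savez(n+'10.npz',**c)
w=load('wrist10.npz')['color'];t=load('top10.npz')['color'];s=load('side10.npz')['color']
o=np.zeros((420,800,3),np.uint8)
o[:400,:400]=cv2.resize(t[170:210,235:275],(400,400),interpolation=cv2.INTER_CUBIC)
o[:300,400:]=cv2.resize(s[190:250,230:310],(400,300),interpolation=cv2.INTER_CUBIC)
o[300:420,400:]=cv2.resize(w[0:60,180:380],(400,120),interpolation=cv2.INTER_CUBIC)
cv2.imwrite('pics/m10.png',o[:,:,::-1])
E
```

```text
time_s: 33.3
ee_pos: [0.4958, 0.1065, 0.1224]
eef_rot: [3.142, 0.0, 0.063]
force: [0.9, -0.2, -2.2]
grip_width: 0.0117
grip_force: 45.0
```

View pics/m10.png

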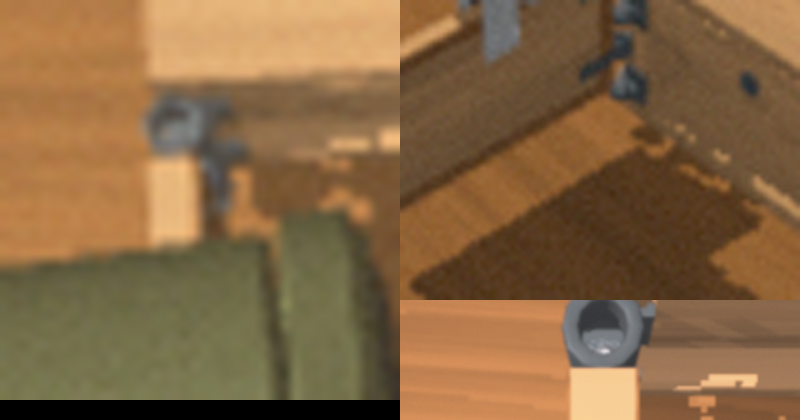

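Through the upper bore in the wrist view the pin's bright tip shows at about (281.5,23). I check this against the bore axis.

```bash
python3 - <<'E'
from h import *
np.set_printoptions(precision=4,suppress=True)
w=load('wrist10.npz')
cv2.imwrite('pics/w10.png',cv2.resize(w['color'][0:36,258:306],None,fx=14,fy=14,interpolation=cv2.INTER_CUBIC)[:,:,::-1])
for s in([.6067,.1138],[.605,.1125]): print(proj(w,[[*s,z] for z in(.1398,.1246,.111,.106,.095)]).round(1).tolist())
E
```

```text
[[275.5, 8.6], [276.0, 19.1], [276.4, 26.9], [276.5, 29.5], [276.8, 34.8]]
[[278.4, 13.4], [278.7, 23.4], [278.8, 30.9], [278.9, 33.4], [279.0, 38.4]]
```

View pics/w10.png

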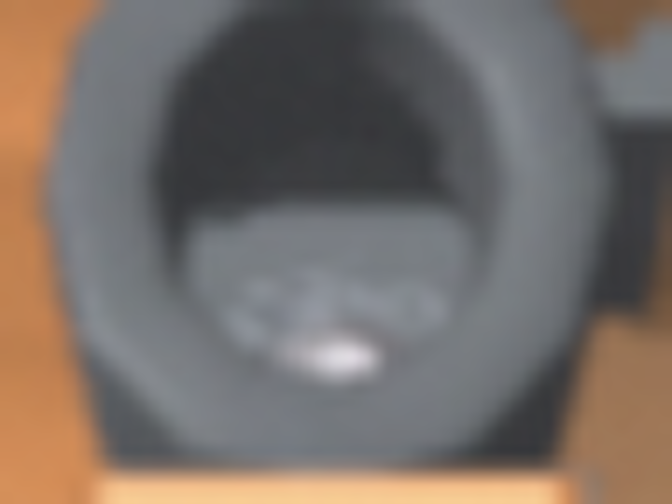

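The pin tip is laterally centred, and lies about 1.5-2 mm further along +x. Correct and come down to just over the tips.

```bash
python3 -m pendant '[[[0.16,0,-0.3],0],[[0,0,-0.4],0],[[0,0,-0.3],0],[[0,0,0],0],[[0,0,0],0],[[0,0,0],0]]'
python3 - <<'E'
from station import ctrl
from h import *
c=ctrl.camera('wrist'); np.savez('wrist11.npz',**c)
cv2.imwrite('pics/w11.png',cv2.resize(c['color'][0:40,258:306],None,fx=12,fy=12,interpolation=cv2.INTER_CUBIC)[:,:,::-1])
E
```

```text
time_s: 33.95
ee_pos: [0.4977, 0.1065, 0.1125]
eef_rot: [-3.142, -0.0, 0.063]
force: [0.6, 0.6, -1.3]
grip_width: 0.0119
grip_force: 45.0
```

View pics/w11.png

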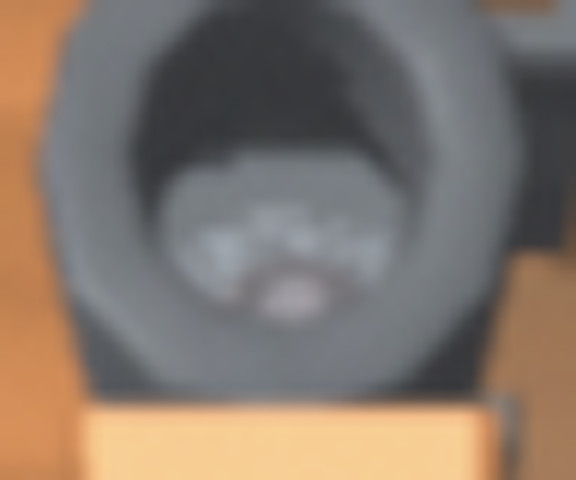

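Pin tip at (290,295) in the crop: at the bore axis within half a millimetre. That makes 16 pictures viewed, two past the limit, so from here on I work by numbers only. Lower gently.

```bash
python3 -m pendant '[[[0,-0.03,-0.2],0],[[0,0,-0.2],0],[[0,0,-0.2],0],[[0,0,-0.2],0],[[0,0,0],0],[[0,0,0],0],[[0,0,0],0]]'
```

```text
time_s: 34.58
ee_pos: [0.4977, 0.1061, 0.1045]
eef_rot: [-3.142, -0.0, 0.063]
force: [-0.4, -0.4, -1.4]
grip_width: 0.0117
grip_force: 45.0
```

```bash
python3 - <<'E'
from station import ctrl
o=ctrl.get_obs();print(o['ee_pos'],o['force'],o['moment'])
E
```

```text
[0.49768433 0.10614397 0.10447234] [-0.37032096 -0.42113399 -1.35480438] [0.01224238 0.1957129  0.02114938]
```

```bash
python3 -m pendant '[[[0,0,-0.2],0],[[0,0,-0.2],0],[[0,0,0],0],[[0,0,0],0]]'
python3 -m pendant '[[[0,0,-0.2],0],[[0,0,-0.2],0],[[0,0,0],0],[[0,0,0],0]]'
python3 -m pendant '[[[0,0,-0.2],0],[[0,0,0],0],[[0,0,0],0]]'
```

```text
time_s: 34.92
ee_pos: [0.4976, 0.1061, 0.1003]
eef_rot: [-3.142, 0.0, 0.063]
force: [0.3, 0.5, -2.0]
grip_width: 0.0117
grip_force: 45.0
time_s: 35.25
ee_pos: [0.4976, 0.1061, 0.0963]
eef_rot: [3.142, 0.0, 0.063]
force: [-0.2, 0.3, -1.4]
grip_width: 0.0117
grip_force: 45.0
time_s: 35.5
ee_pos: [0.4976, 0.1061, 0.0943]
eef_rot: [3.142, 0.0, 0.063]
force: [-0.1, 0.9, -1.5]
grip_width: 0.0115
grip_force: 45.0
```

```bash
python3 -m pendant '[[[0,0,-0.1],0],[[0,0,0],0],[[0,0,0],0]]'
python3 -m pendant '[[[0,0,-0.1],0],[[0,0,0],0],[[0,0,0],0]]'
```

```text
time_s: 35.75
ee_pos: [0.4977, 0.1062, 0.0934]
eef_rot: [-3.142, 0.0, 0.063]
force: [-0.7, 0.1, -1.6]
grip_width: 0.0117
grip_force: 45.0
time_s: 36.0
ee_pos: [0.4978, 0.1062, 0.0926]
eef_rot: [-3.142, -0.0, 0.063]
force: [-1.7, 0.3, -0.7]
grip_width: 0.0119
grip_force: 45.0
```

```bash
python3 -m pendant '[[[0,0,-0.1],0],[[0,0,0],0],[[0,0,0],0]]'
python3 -m pendant '[[[0,0,0],0],[[0,0,0],0],[[0,0,0],0],[[0,0,0],0],[[0,0,0],0]]' 0.3
python3 -m pendant '[[[0,0,2],0],[[0,0,3],0],[[0,0,3],0],[[0,0,3],0],[[0,0,0],0],[[0,0,0],0]]'
python3 - <<'E'
from station import ctrl
from h import *
for n in ['top','side','wrist']:
    c=ctrl.camera(n); np.savez(n+'12.npz',**c)
E
```

```text
time_s: 36.25
ee_pos: [0.4978, 0.1062, 0.0919]
eef_rot: [-3.142, -0.001, 0.063]
force: [-3.5, -0.4, 4.5]
grip_width: 0.0121
grip_force: 45.0
time_s: 36.67
ee_pos: [0.4976, 0.1061, 0.0913]
eef_rot: [-3.142, 0.0, 0.063]
force: [0.4, 0.6, 0.2]
grip_width: 0.0286
grip_force: 0.0
time_s: 37.17
ee_pos: [0.4982, 0.1062, 0.2026]
eef_rot: [-3.141, -0.003, 0.063]
force: [-1.1, 0.4, -1.1]
grip_width: 0.0282
grip_force: 0.0
```

Seated: upward reaction at the same height as parked. I check the released leaf by its edges and work out the push arc.

```bash
python3 - <<'E'
from h import *
np.set_printoptions(precision=4,suppress=True)
c=load('wrist12.npz'); v=cv2.cvtColor(c['color'],cv2.COLOR_RGB2GRAY).astype(float)
for y in (60,90,120,150,170,190):
    g=np.diff(v[y-3:y+4].mean(0)); l=260+g[260:280].argmax(); r=282+g[282:304].argmin(); q=plane(c,[(l+.5,y),(r+.5,y)],.128); print(y,l,r,q[0],q[1],np.linalg.norm(q[0]-q[1]))
t=load('top12.npz');hh=cv2.cvtColor(t['color'],cv2.COLOR_RGB2HSV); m=cv2.inRange(hh,(10,80,190),(24,145,255)); m[:,:246]=0;m[:,264:]=0;m[:182]=0;m[285:]=0
k=max(cv2.findContours(m,0,1)[0],key=cv2.contourArea); print('top leaf',cv2.minAreaRect(plane(t,k[:,0],.128).astype(np.float32)*1000))
P=np.array([.607,.1132]);prev=np.array([.498,.106])
for f in np.arange(0,91,9):
    a=np.radians(f)+.067; d=-np.array([np.cos(a),np.sin(a)]);n=np.array([-np.sin(a),np.cos(a)])
    th=.063;tx=np.array([np.cos(th),np.sin(th)]);ty=np.array([-tx[1],tx[0]])
    p=P+.15*d+(.006+.0125*abs(n@ty)+.008*abs(n@tx))*n+(.008*n if f==0 else 0)
    print(f,p,((p-prev)*100).round(2)); prev=p
E
```

```text
60 276 283 [0.6026 0.1138] [0.6029 0.1092] 0.0045543153319206565
90 271 290 [0.5838 0.1159] [0.5846 0.1034] 0.012590648506026734
120 271 290 [0.5646 0.1148] [0.5654 0.102 ] 0.012828217499801293
150 272 290 [0.5446 0.113 ] [0.5454 0.1006] 0.012386773245611903
170 272 290 [0.5309 0.1122] [0.5316 0.0997] 0.012547647174469038
190 272 289 [0.5167 0.1114] [0.5175 0.0994] 0.012006487658924396
top leaf ((464.8441467285156, 103.924560546875), (31.66098403930664, 10.548224449157715), 1.2271078824996948)
0 [0.4556 0.1296] [-4.24  2.36]
9 [0.4564 0.099 ] [ 0.08 -3.06]
18 [0.4602 0.0763] [ 0.38 -2.27]
27 [0.4676 0.0541] [ 0.74 -2.22]
36 [0.4785 0.0331] [ 1.09 -2.11]
45 [0.4929 0.0138] [ 1.44 -1.93]
54 [ 0.5104 -0.0032] [ 1.75 -1.7 ]
63 [ 0.5307 -0.0173] [ 2.03 -1.41]
72 [ 0.5534 -0.028 ] [ 2.27 -1.07]
81 [ 0.5778 -0.0348] [ 2.44 -0.68]
90 [ 0.603  -0.0374] [ 2.53 -0.26]
```

Leaf stands hung with 12 mm edge spacing at z=0.128 as it should. Go beside its outer face and swing.

```bash
python3 -m pendant '[[[-1.4,1.1,0],0],[[-1.4,1.1,0],0],[[-1.4,1.2,0],0],[[0,0,0],0],[[0,0,-2],0],[[0,0,-3],0],[[0,0,-3],0],[[0,0,-2],0],[[0,0,-1.3],0],[[0,0,-0.5],0],[[0,0,0],0],[[0,0,0],0]]' 0 20
python3 -m pendant '[[[0,-0.8,0],0],[[0,-1,0],0],[[0.08,-1,0],0],[[0,-1,0],0],[[0.13,-0.76,0],0],[[0.13,-0.76,0],0],[[0.12,-0.75,0],0],[[0.25,-0.74,0],0],[[0.25,-0.74,0],0],[[0.24,-0.74,0],0]]'
```

```text
time_s: 38.32
ee_pos: [0.456, 0.14, 0.0836]
eef_rot: [3.142, 0.0, 0.063]
force: [0.7, 0.5, 0.4]
grip_width: 0.0005
grip_force: 0.0
time_s: 39.15
ee_pos: [0.468, 0.0565, 0.0834]
eef_rot: [3.142, -0.0, 0.063]
force: [0.1, -0.2, 0.6]
grip_width: 0.0004
grip_force: 0.1
```

```bash
python3 -m pendant '[[[0.36,-0.78,0],0],[[0.36,-0.78,0],0],[[0.37,-0.75,0],0],[[0.48,-0.64,0],0],[[0.48,-0.64,0],0],[[0.48,-0.65,0],0],[[0.58,-0.57,0],0],[[0.58,-0.57,0],0],[[0.59,-0.56,0],0],[[0.68,-0.47,0],0],[[0.68,-0.47,0],0],[[0.67,-0.47,0],0],[[0.76,-0.36,0],0],[[0.76,-0.36,0],0],[[0.75,-0.35,0],0]]'
python3 -m pendant '[[[0.61,-0.17,0],0],[[0.61,-0.17,0],0],[[0.61,-0.17,0],0],[[0.61,-0.17,0],0],[[0,0,0],0]]'
python3 -m pendant '[[[0.5,-0.06,0],0],[[0.5,-0.06,0],0],[[0.5,-0.05,0],0],[[0.4,-0.05,0],0],[[0,0,0],0]]'
```

```text
time_s: 40.4
ee_pos: [0.5543, -0.0273, 0.0834]
eef_rot: [-3.142, 0.0, 0.063]
force: [-0.5, 1.2, -0.2]
grip_width: 0.0008
grip_force: 0.1
time_s: 40.82
ee_pos: [0.5788, -0.034, 0.0834]
eef_rot: [3.142, -0.0, 0.063]
force: [-0.5, 0.6, -0.8]
grip_width: 0.0006
grip_force: 0.0
time_s: 41.23
ee_pos: [0.5975, -0.036, 0.0834]
eef_rot: [3.142, -0.0, 0.063]
force: [-0.5, -0.1, -0.2]
grip_width: 0.0001
grip_force: 0.0
```

```bash
python3 -m pendant '[[[0.3,0,0],0],[[0.2,0,0],0],[[0,0,0],0],[[0,0,0],0]]'
python3 -m pendant '[[[0.2,0,0],0],[[0.1,0,0],0],[[0,0,0],0],[[0,0,0],0]]'
python3 -m pendant '[[[0.2,0,0],0],[[0,0,0],0],[[0,0,0],0]]'
```

```text
time_s: 41.57
ee_pos: [0.6012, -0.0359, 0.0833]
eef_rot: [-3.141, 0.002, 0.063]
force: [-4.7, -0.1, 1.4]
grip_width: 0.0004
grip_force: 2.5
time_s: 41.9
ee_pos: [0.6014, -0.0359, 0.0833]
eef_rot: [-3.141, 0.009, 0.063]
force: [-31.5, 0.6, 17.0]
grip_width: 0.0006
grip_force: 16.2
time_s: 42.15
ee_pos: [0.6014, -0.0359, 0.0833]
eef_rot: [-3.14, 0.015, 0.063]
force: [-50.6, 0.0, 28.1]
grip_width: 0.0002
grip_force: 25.5
```

Firm stop at the expected place. Retreat and verify numerically.

```bash
python3 -m pendant '[[[-0.5,0,0],0],[[-0.5,0,0],0],[[-1,0,0],0],[[-2,0,0],0],[[-3,0,0],0],[[-3,0,2],0],[[-3,0,3],0],[[-2,0,4],0],[[0,0,4],0],[[0,0,0],0]]'
python3 -m pendant '[[[-1.5,3.5,0],0],[[-1.5,3.5,0],0],[[-1.5,3.5,0],0],[[-1,3.5,0],0],[[-1,3.5,0],0],[[-1,3.5,0],0],[[0,3.5,0],0],[[0,3.5,0],0],[[0,3.5,0],0],[[0,3.5,0],0],[[0,0,0],0],[[0,0,0],0]]'
python3 - <<'E'
from station import ctrl
from h import *
np.set_printoptions(precision=4,suppress=True)
t=ctrl.camera('top');s=ctrl.camera('side');np.savez('top13.npz',**t);np.savez('side13.npz',**s);t0=load('top0.npz')
v=cv2.cvtColor(t['color'],cv2.COLOR_RGB2GRAY).astype(int)
for x in range(256,340,12): print(x,v[170:196,x-1:x+2].mean(1).astype(int).tolist())
print('pieces',pieces(t),pieces(s))
d=np.abs(t['color'].astype(int)-t0['color']).sum(2)
for n,(x,y,r) in dict(sake=(405,155,18),cup=(366,172,10),bell=(444,225,9),horn=(113,268,14),mb=(174,157,25)).items(): print(n,(d[y-r:y+r,x-r:x+r]>120).mean())
E
```

```text
time_s: 42.98
ee_pos: [0.4607, -0.0363, 0.2176]
eef_rot: [3.139, -0.011, 0.063]
force: [0.0, -0.3, 2.0]
grip_width: 0.0005
grip_force: 0.0
time_s: 43.98
ee_pos: [0.3834, 0.3152, 0.2096]
eef_rot: [3.141, 0.0, 0.065]
force: [-0.6, -0.2, 0.4]
grip_width: 0.0005
grip_force: 0.0
256 [183, 182, 178, 175, 176, 179, 180, 166, 107, 101, 91, 88, 101, 97, 91, 88, 82, 105, 119, 98, 82, 96, 134, 138, 136, 139]
268 [186, 181, 175, 177, 178, 180, 173, 138, 130, 135, 184, 186, 187, 180, 118, 88, 87, 105, 104, 89, 82, 91, 134, 134, 134, 135]
280 [184, 182, 178, 181, 181, 185, 179, 122, 108, 158, 189, 189, 188, 169, 96, 101, 107, 104, 101, 97, 94, 106, 140, 142, 134, 133]
292 [184, 181, 179, 183, 185, 182, 143, 124, 127, 188, 191, 192, 187, 137, 92, 103, 107, 104, 100, 98, 94, 135, 138, 136, 137, 136]
304 [181, 177, 179, 183, 183, 170, 113, 108, 148, 190, 190, 193, 185, 99, 96, 104, 104, 101, 101, 99, 93, 134, 137, 135, 135, 133]
316 [176, 176, 179, 184, 177, 134, 117, 117, 173, 188, 188, 186, 152, 90, 98, 106, 102, 102, 99, 97, 124, 133, 133, 132, 125, 131]
328 [186, 179, 178, 179, 160, 110, 120, 140, 184, 187, 187, 179, 110, 78, 77, 78, 83, 85, 91, 119, 129, 130, 125, 126, 128, 132]
pieces [] []
sake 0.0
cup 0.0
bell 0.0
horn 0.1441326530612245
mb 0.0
```

```bash
python3 - <<'E'
from h import *
for n in ['top0','top1','top5','top8','top12','top13','side0','side8','side12','side13']:
    c=load(n+'.npz'); g=cv2.cvtColor(c['color'],cv2.COLOR_RGB2HSV)[:,:,2]; x0,y0,x1,y1=(95,248,132,292) if n[0]=='t' else (135,165,185,200)
    m=(g[y0:y1,x0:x1]<75).astype(np.uint8); M=cv2.moments(m,True); print(n,int(M['m00']),M['m10']/max(M['m00'],1),M['m01']/max(M['m00'],1))
E
```

```text
top0 91 29.956043956043956 22.142857142857142
top1 51 29.725490196078432 23.313725490196077
top5 256 20.3515625 16.76953125
top8 39 29.58974358974359 26.58974358974359
top12 35 29.514285714285716 26.714285714285715
top13 30 32.2 39.96666666666667
side0 495 22.87272727272727 16.307070707070707
side8 448 21.683035714285715 15.758928571428571
side12 445 21.59325842696629 15.69438202247191
side13 469 21.995735607675908 16.104477611940297
```

```bash
python3 -c "
from station import ctrl
print(ctrl.hand_in())"
```

```text
the job is handed in; nothing more can be done
None
```

The job is handed in, with all three shogi pieces in the drawer, the drawer seated at its catch, and the door leaf hung on both pintles and swung shut with nothing else touched; I viewed 16 pictures against the limit of 14.

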